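# Seat and lock the tube carousel

## Task

The empty tube carousel is sitting too high on its drive unit because its underside slots are not over the drive cross. Turn it and press it down until it drops fully home on its drive, then slide the flush lock plate as far as it goes over the carousel's rim. Let go, and leave the tube rack, the bottle and the jar where they stand.

Things in the scene. Friction and masses are not known exactly. Their poses are not given: they have to be found in the camera images.
- unit: White drive unit, fixed, 220 (x) by 330 (y) mm, deck 70 mm above the bench. Origin at bench height on the vertical shaft axis, z up; the housing spans x -110..110, y -115..215 mm. A shaft 24 mm thick stands 30 mm above the deck.
- drive_cross (a point): Shaft axis at the top of the steel drive cross, which is hidden under the carousel: four arms along the unit's +x, -x, +y, -y, 10 mm wide, 12 mm high, 36 mm long from the axis. A stiff springless pin in the shaft tip holds the carousel up at the cross's top; a load of about 9 N, carousel weight included, pushes it down and it stays at any height.
- rib (a point): Outer top of one of three small grey deck ribs (14 by 8 mm, 10 high), 94 to 108 mm from the axis at the unit's -x (this one), +x and -y. They show where the cross arms point; the fourth arm points to the lock plate at +y.
- carousel: Loose pale grey carousel with darker grey wings and knob, about 0.45 kg. Origin: centre of its underside, z up. Disc 180 mm across, 14 to 22 mm above the origin, with 16 wells (flat dark marks) at 75 mm radius. Under it a hub of 44 mm radius with four 16 mm wide slots, one below each wing, and a bore 3 mm wider than the shaft. Starts with origin 82 mm above the bench, 70 mm when seated.
- wing (a point): Top outer end of the carousel's +x wing. Four wings along its +x, +y, -x, -y, 12 mm thick, from the knob to 62 mm radius, 22 to 47 mm above its origin. At the start they are 0.3 to 0.79 rad off the cross arms. When all are within about 0.08 rad of the arms (any of the four ways round fits), pressing down with about 4 to 6 N sinks the carousel 12 mm; seated, it turns no more than that play.
- knob_top (a point): Centre of the top of the carousel's round knob, 44 mm across, 72 mm above the carousel's origin, 25 mm above the wings. The carousel may be turned either way, by the knob or by pushing the wings. Pushed off-centre it can stop a few mm high and slightly tilted; a push in the middle of the knob takes it fully home.
- lock (a joint): Travel of the flush lock plate in m along the unit's -y, towards the carousel: 0 fully back, 0.030 fully locked; starts at 0 to 0.006. About 1.2 N of friction, stays where left. Its front edge is 105 mm from the shaft axis at 0 and 75 mm at 0.030, 2 mm above the seated disc; an unseated disc blocks it.
- lock_pad (a point): On the top of the lock plate, mid-width in its ridged part, 50 mm behind the front edge; moves with it. At joint 0 it is 155 mm from the axis along the unit's +y, 100 mm above the bench. Aluminium plate, 44 mm wide (unit x), 80 mm long (unit y), 6 mm thick, no handle, flush: press on it with 5 to 10 N and drag.
- lock_housing (a point): Middle of the top of the end wall of the grey lock housing, 197 mm from the axis. The housing spans the unit's x -50..50, y 105..210 mm; its top, 100 mm above the bench, is flush with the plate.
- rack: Bystander: grey tube rack with capped tubes, 220 by 95 mm, 90 mm high, origin under its centre.
- bottle: Bystander: amber bottle, 72 mm across, 170 mm high, origin under its centre.
- jar: Bystander: clear specimen jar with a yellow lid, 64 mm across, 70 mm high, origin under its centre.

How it is judged (in metres and radians):
On the way, in this order (a step that is already met when the one before it is completed fails the run):
1. the carousel has dropped home on its drive (z of carousel in the frame of unit below 0.0725 m and horizontal distance between carousel and unit below 0.004 m and angle between carousel's own z axis and vertical below 0.05 rad), for 0.2 s.
2. the lock plate has been slid over the carousel's rim (all of step 1 and value of joint lock above 0.024 m), for 0.2 s.
At the end, for the whole second after the job is handed in: The carousel sits fully home on the drive (its origin less than 2.5 mm above the deck and within 4 mm of the shaft axis, level within 0.05 rad) and at rest, and the lock plate is slid at least 24 mm of its 30 mm over the rim (all of step 2 and linear speed of carousel below 0.02 m/s and angular speed of carousel below 0.1 rad/s); the robot touches nothing.
It fails at once if the tube rack is shoved or tipped (distance of rack from where it was at the start of the episode above 0.03 m or angle between rack's own z axis and vertical above 0.5 rad).
It fails at once if the bottle is shoved or tipped (distance of bottle from where it was at the start of the episode above 0.03 m or angle between bottle's own z axis and vertical above 0.5 rad).
It fails at once if the jar is shoved or tipped (distance of jar from where it was at the start of the episode above 0.03 m or angle between jar's own z axis and vertical above 0.5 rad).
It also fails if it takes over 54 s, if anything falls off the work surface, if the arm or the gripper's body presses on something with over 40 N, if the wrist force passes 120 N, or if a joint passes its speed limit or range.

## Robot

A 6-joint arm with a two-finger parallel gripper is mounted at the origin on the work surface. World frame = base frame: x ahead of the robot, y to its left, z up, the work surface at z = 0. Lengths are in mm, angles in rad, forces in N, time in s.
With the tool pointing down it reaches from about 300 to 775 mm from the base axis. Payload 14.6 kg.
Tool frame: the origin (TCP) lies at the very end of the fingers, on their centre line; the grasp point (between the pads) lies 19 mm behind it; z points along the fingers, y is the direction in which the jaws open and shut (so a half turn about z gives the same grasp; the last joint's range is limited). The gripper opens to 94 mm and grips with 3 to 60 N. Pads are 16 mm wide; open, the fingers measure 119 mm over their backs; the gripper's body (75 mm by 177 mm) begins 78 mm behind the grasp point.
Start: joints at [-1.28, 0.3, 1.521, -0, 1.321, -0.067], TCP at [192.61, -515.161, 205.446] pointing down, gripper open.
Joint ranges: [-3.03, 3.03], [-0.79, 2.21], [0.23, 2.52], [-1.04, 4.18], [0, 3.07], [-2.55, 2.55]. Speed limits (rad/s): [2.22, 2.22, 2.57, 3.14, 3.14, 3.14].

## Interface

Orientations are given as [roll, pitch, yaw] about the fixed x, y, z axes, in that order (R = Rz(yaw) Ry(pitch) Rx(roll)).
In Python, from cell import manip gives the robot as it stands.
- The arm moves only by the shell command python3 -m inch 'ROWS' [FORCE]. ROWS is a JSON object of lists of equal length, an entry for each row: "grip": the opening, from -1 (shut) to 1 (fully open), so that 0 is half open; "travel": the shift along the world's x, y, z in cm, a list of three; "turn": the turn, a rotation vector about the world's x, y, z in degrees, a list of three. A call has 1 to 10 rows; each row is the pose to reach, as a shift and turn from the pose measured when the call began; what a row does not reach only later rows make up. A row lasts 1/8 s, in which the tool goes at most 62.5 mm and 10.7 degrees, less where a joint would pass 70% of its speed; a pose out of reach is approached as far as the arm can. A call with a gripper value outside its range is refused whole. The fingers move at their own pace and stop on an object; FORCE is the grip in N (left out, the last holds). Time passes only in rows, so rows that repeat a pose let the fingers close. It gives the time, the measured TCP pose, the force and the opening at its end, in the units of the state.
- manip.read_state(): the state, without advancing time (a new reading comes with each control period).
- manip.camera(name): name is "scene" or "top" or "wrist"; returns (picture, depth): 400x640x3 uint8, red, green, blue; 400x640 float32, mm along the optical axis (not along the pixel's ray), 0 where there is no reading.
- manip.calibration(name): a dict with "fx", "fy", "cx", "cy" (pixels), "world_from_camera" (4x4, takes a point from camera to world coordinates). Camera axes: x right, y up, looking along -z (the intrinsics and any distortion apply to the point x, -y, -z); pixel columns grow to the right and rows downward; lengths in mm; the calibration is good to about 2 mm. A picture is of the moment at which its call begins: read the wrist's pose just before it. calibration takes no time and is no camera call; for the wrist camera it gives the pose at the moment of the call.
- manip.sign_off(): hands the job in, once; it reports no verdict.
Trained networks look in the newest picture that a camera, given by its name, has taken for a name from the list of things; names that differ only in an ending like _2 or _b are one class to them, and where a whole thing is asked for, a point or a joint stands for the part that bears it (a point fixed in the world has none). Each returns a list of dicts, best first, with "p" (0 to 1); they miss things now and then, are a little off and sometimes report something else, mostly with a low value. They report only what shows in the picture. A call takes as long as a camera call.
- manip.look_for(camera, label): "bbox" ([left, top, right, bottom] in pixels, round what is visible of it).
The state is a dict: "clock": time; "joints": joint angles; "qd": joint speeds; "effort": joint torques, N m; "eef_pos": TCP position; "eef_rot": TCP orientation; "wrist_force": force on the tool from outside, world axes, zero at the start; "moment": the same for the moment, N m; "finger_gap": finger opening in mm.
Only numpy, scipy, OpenCV 4.12 (cv2) and the standard library are available. Lean on these libraries where they do the work, as an engineer would, in place of code of your own. Each camera call takes 0.05 s, during which the arm holds its last target.

## Working session

There is one attempt and no reset: what is moved stays moved. The work goes in short steps, Python scripts to look and compute and a shell command to move; the robot and the scene stay as the last step left them, time stands still between calls to the robot, and variables do not carry over. Pictures are saved under pics/ and viewed, and the job is handed in when it is done.

```bash
ls; mkdir -p pics
python3 - <<'E'
from cell import manip
import cv2
s=manip.read_state();print(s)
for n in ["scene","top","wrist"]:
    p,d=manip.camera(n);cv2.imwrite(f"pics/{n}0.png",p[:,:,::-1])
    c=manip.calibration(n);print(n,c)
E
```

```text
pics
{'clock': 0.0, 'joints': array([-1.27958119e+00,  3.00482544e-01,  1.52159142e+00,  2.08527334e-05,
        1.32069456e+00, -6.66441718e-02]), 'qd': array([ 0.00053137,  0.0013641 ,  0.0002017 ,  0.00061813, -0.00016053,
        0.00054544]), 'effort': array([-4.16173192e-03, -5.31815994e+01, -3.52737272e+01,  7.07099866e-02,
        2.45191134e-02, -9.99170879e-05]), 'eef_pos': array([ 192.55160453, -514.9092058 ,  204.87568108]), 'eef_rot': array([-3.14042074e+00, -9.84597816e-05,  3.57854082e-01]), 'wrist_force': array([-0.65986046, -0.17408719, -0.83211772]), 'moment': array([-0.01098779, -0.03784154,  0.05257769]), 'finger_gap': 93.96650178093876}
scene {'fx': 437.4043153183606, 'fy': 437.4043153183606, 'cx': 316.03315574537226, 'cy': 197.77647935826033, 'world_from_camera': array([[-4.05259830e-01, -6.33342691e-01,  6.59273469e-01,
         1.41115902e+03],
       [ 9.14201501e-01, -2.80986553e-01,  2.92031115e-01,
         3.49625377e+02],
       [ 2.91207228e-04,  7.21057275e-01,  6.92875401e-01,
         9.86622201e+02],
       [ 0.00000000e+00,  0.00000000e+00,  0.0000
[... 278 characters left out ...]
9760355e-03, -9.98845115e-03,
         5.36465260e+00],
       [-9.08493437e-03,  1.21980589e-01,  9.92490907e-01,
         1.62019045e+03],
       [ 0.00000000e+00,  0.00000000e+00,  0.00000000e+00,
         1.00000000e+00]])}
wrist {'fx': 343.81280760908686, 'fy': 343.81280760908686, 'cx': 323.0995637648058, 'cy': 207.25168844204902, 'world_from_camera': array([[ 3.49787319e-01,  9.08712362e-01,  2.27795248e-01,
         2.57295103e+02],
       [-9.36828109e-01,  3.39649030e-01,  8.36159703e-02,
        -4.90924339e+02],
       [-1.38756921e-03, -2.42652798e-01,  9.70112207e-01,
         3.84357744e+02],
       [ 0.00000000e+00,  0.00000000e+00,  0.00000000e+00,
         1.00000000e+00]])}
```

View pics/scene0.png

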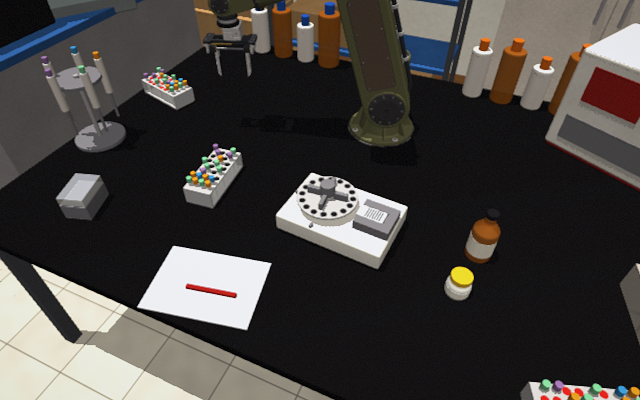

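View pics/top0.png

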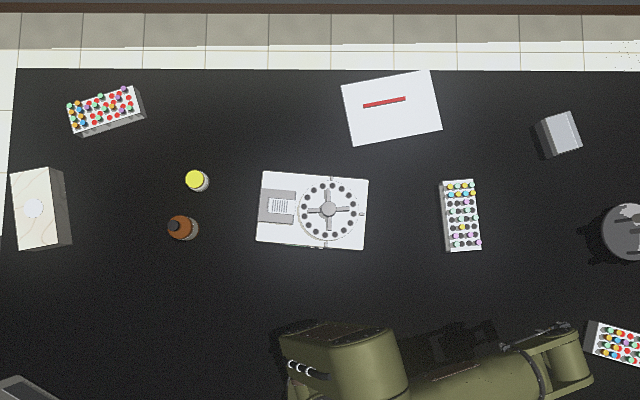

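The scene view shows the unit with carousel at (335,200) and the lock at (375,215). In the top view the unit spans (257-369, 170-250), the knob is near (328,208), and the jar at (196,180) and bottle at (182,228) are well clear on the left.

```bash
cat > h.py <<'E'
from cell import manip
import cv2, numpy as np
def proj(n,P):
    c=manip.calibration(n);T=np.linalg.inv(c["world_from_camera"])
    P=np.atleast_2d(P);q=P@T[:3,:3].T+T[:3,3]
    return np.c_[c["cx"]+c["fx"]*q[:,0]/-q[:,2], c["cy"]+c["fy"]*(-q[:,1])/-q[:,2]]
def onplane(n,uv,z):
    c=manip.calibration(n);M=c["world_from_camera"];uv=np.atleast_2d(uv).astype(float)
    r=np.c_[(uv[:,0]-c["cx"])/c["fx"],-(uv[:,1]-c["cy"])/c["fy"],-np.ones(len(uv))]@M[:3,:3].T
    o=M[:3,3];return o+r*((z-o[2])/r[:,2])[:,None]
E
python3 - <<'E'
from h import *
p=cv2.imread("pics/top0.png")
c=p[160:260,250:380];cv2.imwrite("pics/crop0.png",cv2.resize(c,None,fx=6,fy=6,interpolation=cv2.INTER_CUBIC))
manip.camera("top")
for l in ["unit","carousel","knob_top","wing","rib","lock_pad","lock_housing","lock","rack","bottle","jar"]:
    print(l,[(np.round(r["bbox"],1),round(r["p"],2)) for r in manip.look_for("top",l)[:5]])
p2,d=manip.camera("top")
print(d[205:212,320:336:2].round())
E
```

```text
unit [(array([255. , 169.9, 368.9, 249.8]), 0.61)]
carousel [(array([298.9, 182.3, 359. , 239.2]), 0.93), (array([265. , 199.8, 296.2, 217.1]), 0.52)]
knob_top [(array([299.6, 179.8, 360.1, 242.1]), 0.78)]
wing [(array([300.7, 181.4, 356.7, 241.7]), 0.77)]
rib [(array([258.6, 172.8, 368.1, 253.5]), 0.61)]
lock_pad [(array([270. , 198.9, 294.9, 214.8]), 0.69)]
lock_housing [(array([256. , 170.9, 368.1, 253.4]), 0.76)]
lock [(array([270.7, 196.9, 297.3, 213.3]), 0.84)]
rack [(array([440.6, 179.3, 479.3, 249.5]), 0.56), (array([256. , 173.1, 366.7, 251.1]), 0.53)]
bottle [(array([166.8, 214.4, 203.3, 243.3]), 0.87)]
jar [(array([185.9, 169.4, 211.8, 191.3]), 0.81)]
[[1526. 1476. 1474. 1474. 1470. 1478. 1478. 1473.]
 [1521. 1465. 1475. 1475. 1479. 1479. 1477. 1476.]
 [1520. 1474. 1473. 1471. 1469. 1475. 1471. 1476.]
 [1497. 1479. 1471. 1474. 1472. 1474. 1464. 1482.]
 [1502. 1469. 1469. 1482. 1472. 1469. 1480. 1476.]
 [1498. 1471. 1465. 1466. 1477. 1475. 1468. 1472.]
 [1500. 1476. 1464. 1472. 1476. 1473. 1468. 1471.]]
```

View pics/crop0.png

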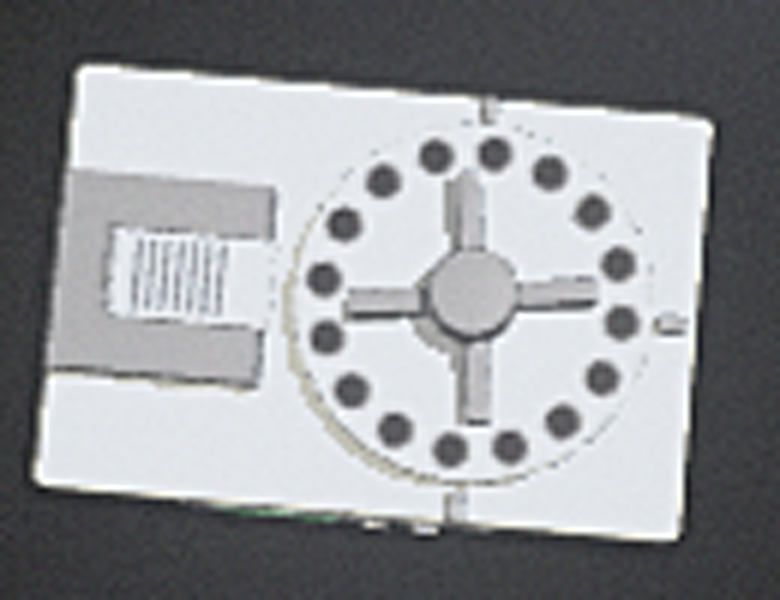

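The crop shows the knob at (329,208.5). The ribs and housing edges are tilted about 5° clockwise and the wings about 3° counter-clockwise. I'll compute world poses from these.

Run:
```python
from h import *
f=lambda u,v:(250+(u+.5)/6-.5,160+(v+.5)/6-.5)
k=onplane("top",f(472,292),154);print("knob",k)
w=onplane("top",[f(597,289),f(463,172),f(345,303),f(477,424)],129);print(w)
for q in w: print(np.degrees(np.arctan2(*(q-k[0])[1::-1])))
C=onplane("top",[f(80,65),f(712,120),f(680,540),f(36,487)],70);print(C)
r=onplane("top",[f(488,97),f(456,522),f(683,323)],80);print("ribs",r, (r[0]+r[1])/2)
for a,b in [(0,1),(1,2),(2,3),(3,0)]: print(np.degrees(np.arctan2(*(C[b]-C[a])[1::-1])),np.linalg.norm(C[b]-C[a]))
d=r[0]-r[1];print(np.degrees(np.arctan2(d[1],d[0])))
print("lock",onplane("top",[f(270,285),f(110,270)],100))
```

```text
knob [[549.64548862   2.60874237 154.        ]]
[[ 5.54236492e+02 -5.87922831e+01  1.29000000e+02]
 [ 6.11842793e+02  7.39153756e+00  1.29000000e+02]
 [ 5.46458698e+02  6.48837424e+01  1.29000000e+02]
 [ 4.87503552e+02 -3.03954917e-01  1.29000000e+02]]
-85.72390564850119
4.397228343813707
92.92943473818441
-177.31641434926985
[[ 674.98468491  205.40188841   70.        ]
 [ 648.36347286 -120.24296453   70.        ]
 [ 433.40753929 -103.43610381   70.        ]
 [ 457.6511433   222.91910718   70.        ]]
ribs [[ 657.87832319   -5.05398169   80.        ]
 [ 441.28158899    9.75117373   80.        ]
 [ 542.54575346 -104.44571943   80.        ]] [549.57995609   2.34859602  80.        ]
-94.67349277196415 326.73117263977326
175.52928337266385 215.61197542741047
85.75153254038477 327.2544515771692
-4.608113922306349 218.0383481463366
-3.9102875330760294
lock [[558.25575346 103.73777325 100.        ]
 [565.26403056 184.1480663  100.        ]]
```

The top view gives knob (549.6, 2.5), unit yaw about -4.3° and wings about 3.6°. That offset of about 8° is smaller than the stated 0.3 rad, so I'll check it with the wrist camera up close.

```bash
python3 -m inch '{"grip":[1,1,1,1,1,1,1,1,1,1],"travel":[[2,4,5],[5,10,8],[8,16,10],[11,22,10],[14,28,10],[17,34,10],[20,40,10],[23,44,10],[26,48,10],[27.7,51.7,10]],"turn":[[0,0,0],[0,0,0],[0,0,0],[0,0,-5],[0,0,-8],[0,0,-12],[0,0,-16],[0,0,-20],[0,0,-20.5],[0,0,-20.5]]}'
python3 -m inch '{"grip":[1,1],"travel":[[0,0,0],[0,0,0]],"turn":[[0,0,0],[0,0,0]]}'
python3 - <<'E'
from h import *
p,d=manip.camera("wrist");cv2.imwrite("pics/w1.png",p[:,:,::-1])
np.savez("w1.npz",M=manip.calibration("wrist")["world_from_camera"],d=d)
E
```

```text
clock: 2.05
eef_pos: [470.5, 3.9, 305.4]
eef_rot: [3.142, -0.0, 0.0]
wrist_force: [0.3, -1.0, 0.2]
finger_gap: 93.7
clock: 2.3
eef_pos: [470.3, 3.7, 305.4]
eef_rot: [3.141, -0.0, 0.001]
wrist_force: [-0.6, -0.5, 0.7]
finger_gap: 93.8
```

View pics/w1.png

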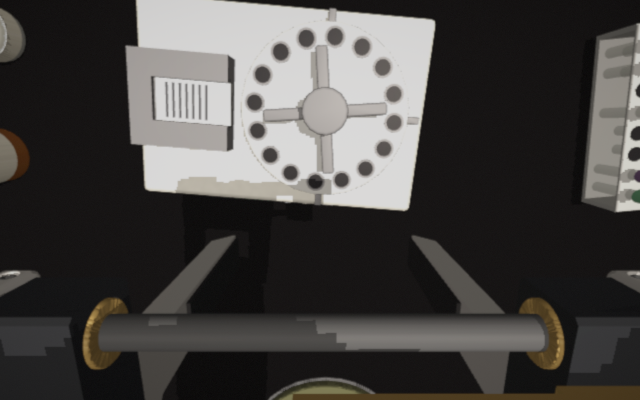

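The wrist view shows the knob at (325,111), wing ends at (386,109), (321,46), (264,116) and (327,172), and ribs at (333,15), (413,121) and (318,199).

Run:
```python
from h import *
p=cv2.imread("pics/w1.png")
cv2.imwrite("pics/w1c.png",cv2.resize(p[0:215,230:440],None,fx=2.79,fy=2.79,interpolation=cv2.INTER_CUBIC))
k=onplane("wrist",(325,110.5),154);print("knob",k)
w=onplane("wrist",[(386,109),(321,46),(264,116),(327,172)],129)
for q in w: print(q,np.degrees(np.arctan2(*(q-k[0])[1::-1])))
r=onplane("wrist",[(332,10),(318,204),(418,121)],80);print(r,(r[0]+r[1])/2)
d=r[0]-r[1];print(np.degrees(np.arctan2(d[1],d[0])))
D=np.load("w1.npz")["d"]
c=manip.calibration("wrist");M=c["world_from_camera"]
def pt(u,v):
    z=np.median(D[v-2:v+3,u-2:u+3]);q=np.array([(u-c["cx"])/c["fx"],-(v-c["cy"])/c["fy"],-1])*z
    return (M[:3,:3]@q+M[:3,3]).round(1)
for n,a in dict(knob=(325,110),wing=(375,109),wl=(280,115),wt=(321,55),deck=(420,180),lock=(160,100),hous=(142,90),discR=(365,90),discL=(285,135)).items(): print(n,pt(*a))
```

```text
knob [[548.94836754   1.15613255 154.        ]]
[551.07937719 -59.72199425 129.        ] -87.99520726497974
[609.00607521   4.88307318 129.        ] 3.5509928870479004
[544.42356249  62.0575389  129.        ] 94.24911001203186
[488.06583809  -1.09790819 129.        ] -177.879719125854
[[ 653.86463453   -6.59936357   80.        ]
 [ 442.08011573    9.16886244   80.        ]
 [ 539.49779343 -105.4731954    80.        ]] [547.97237513   1.28474944  80.        ]
-4.2580493254880345
knob [549.4   1.2 154.3]
wing [551.1 -48.7 129.5]
wl [545.4  46.  129.4]
wt [601.    4.9 129.4]
deck [ 4.58e+02 -1.35e+02  4.00e-01]
lock [561.5 177.3 100.4]
hous [571.6 195.1 100.7]
discR [571.1 -41.2 104.1]
discL [524.9  44.2 104.7]
```

View pics/w1c.png

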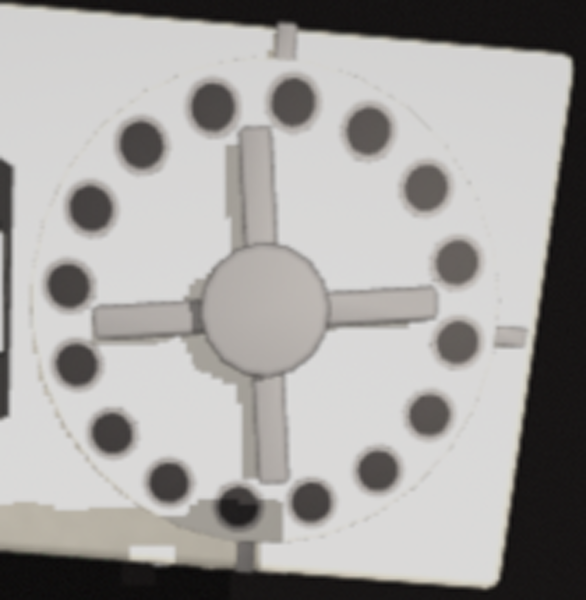

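The carousel is still up, with knob top z=154 and wings at about 3°, against about -4.3° for the unit. I'll straddle the knob diagonally to the wings and grip it.

```bash
python3 -m inch '{"grip":[1,1,1,1,1,1,1,1,1,1],"travel":[[2,0,-2],[5,0,-5],[7.87,-0.22,-8],[7.87,-0.22,-11],[7.87,-0.22,-13],[7.87,-0.22,-14],[7.87,-0.22,-15],[7.87,-0.22,-16],[7.87,-0.22,-17],[7.87,-0.22,-17.1]],"turn":[[0,0,10],[0,0,20],[0,0,30],[0,0,40],[0,0,48],[0,0,48],[0,0,48],[0,0,48],[0,0,48],[0,0,48]]}'
python3 -m inch '{"grip":[0.5,0,-0.2,-0.4,-0.6,-1,-1,-1],"travel":[[0,0,0],[0,0,0],[0,0,0],[0,0,0],[0,0,0],[0,0,0],[0,0,0],[0,0,0]],"turn":[[0,0,0],[0,0,0],[0,0,0],[0,0,0],[0,0,0],[0,0,0],[0,0,0],[0,0,0]]}' 20
```

```text
clock: 3.6
eef_pos: [548.6, 1.0, 133.9]
eef_rot: [-3.141, 0.0, 0.837]
wrist_force: [-0.3, -0.9, 0.6]
finger_gap: 93.7
clock: 4.6
eef_pos: [548.6, 1.0, 133.9]
eef_rot: [-3.141, 0.0, 0.837]
wrist_force: [-0.8, 0.1, 1.2]
finger_gap: 43.6
```

Gripped at 43.6 mm. Next I turn it by -7.3° and then press down.

```bash
python3 -m inch '{"grip":[-1,-1,-1,-1,-1,-1],"travel":[[0,0,0],[0,0,0],[0,0,-0.1],[0,0,-0.2],[0,0,-0.4],[0,0,-0.4]],"turn":[[0,0,-4],[0,0,-7.3],[0,0,-7.3],[0,0,-7.3],[0,0,-7.3],[0,0,-7.3]]}' 30
```

```text
clock: 5.35
eef_pos: [548.6, 1.0, 129.6]
eef_rot: [-3.141, 0.0, 0.71]
wrist_force: [0.9, 1.1, -0.6]
finger_gap: 43.4
```

Run:
```python
from h import *
p,d=manip.camera("wrist");cv2.imwrite("pics/w2.png",p[:,:,::-1])
s=manip.read_state();print(s["wrist_force"],s["moment"])
```

```text
[-0.56036652  1.43805599 -1.54471183] [ 0.10407807 -0.04240885  0.01617966]
```

View pics/w2.png

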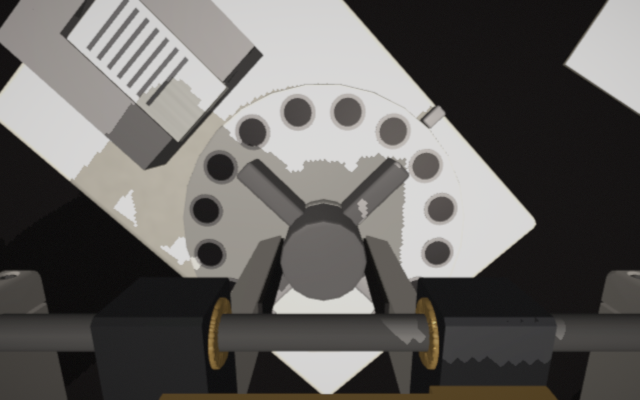

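The wings now point along the arms, with the rib at (433,115) on the right wing's line, and z dropped 4 mm without resistance. I'll keep pressing.

```bash
python3 -m inch '{"grip":[-1,-1,-1,-1,-1,-1],"travel":[[0,0,-0.15],[0,0,-0.3],[0,0,-0.45],[0,0,-0.6],[0,0,-0.7],[0,0,-0.75]],"turn":[[0,0,0],[0,0,0],[0,0,0],[0,0,0],[0,0,0],[0,0,0]]}'
python3 - <<'E'
from h import *
p,d=manip.camera("top")
c=manip.calibration("top");M=c["world_from_camera"]
p,d=manip.camera("wrist");cv2.imwrite("pics/w3.png",p[:,:,::-1])
c=manip.calibration("wrist");M=c["world_from_camera"]
for u,v in [(320,262),(390,180),(265,180),(348,112),(160,90)]:
    z=np.median(d[v-2:v+3,u-2:u+3]);q=np.array([(u-c["cx"])/c["fx"],-(v-c["cy"])/c["fy"],-1])*z
    print(u,v,(M[:3,:3]@q+M[:3,3]).round(1))
E
```

```text
clock: 6.15
eef_pos: [548.6, 1.0, 122.1]
eef_rot: [-3.141, 0.0, 0.71]
wrist_force: [-0.7, 1.5, 3.6]
finger_gap: 43.7
320 262 [548.3   3.4 142.3]
390 180 [600.9  -1.  117.5]
265 180 [556.7  50.2 116.8]
348 112 [614.1  38.9  93.1]
160 90 [554.4 126.2 100.2]
```

View pics/w3.png

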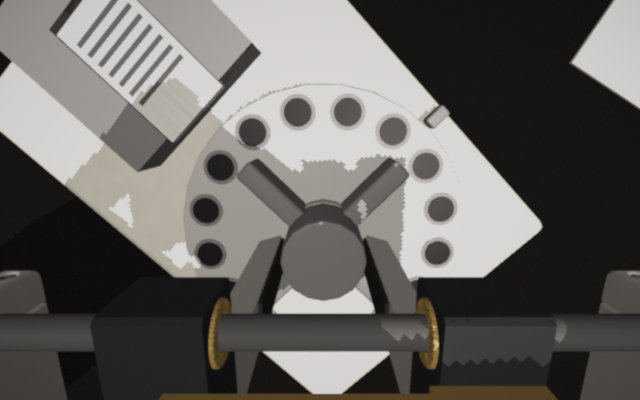

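The knob top is at 142.3 mm, so it's essentially seated. I'll release, close the fingers above the knob, and press its middle.

```bash
python3 -m inch '{"grip":[0,0.3,0.3,0.3,0.3,-1,-1,-1,-1,-1],"travel":[[0,0,0],[0,0,0],[0,0,1.5],[0,0,3.5],[0,0,3.5],[0,0,3.5],[0,0,3.5],[0,0,3.5],[0,0,3.5],[0,0,3.5]],"turn":[[0,0,0],[0,0,0],[0,0,0],[0,0,0],[0,0,0],[0,0,0],[0,0,0],[0,0,0],[0,0,0],[0,0,0]]}'
python3 -m inch '{"grip":[-1,-1,-1,-1,-1,-1],"travel":[[0,0,-0.5],[0,0,-1],[0,0,-1.3],[0,0,-1.4],[0,0,-1.5],[0,0,-1.5]],"turn":[[0,0,0],[0,0,0],[0,0,0],[0,0,0],[0,0,0],[0,0,0]]}'
```

```text
clock: 7.5
eef_pos: [548.5, 1.0, 157.0]
eef_rot: [-3.141, 0.001, 0.71]
wrist_force: [0.1, -0.0, -0.8]
finger_gap: 14.3
clock: 8.25
eef_pos: [548.6, 1.0, 142.3]
eef_rot: [-3.141, 0.0, 0.71]
wrist_force: [-2.1, 1.0, 3.8]
finger_gap: 0.6
```

```bash
python3 -m inch '{"grip":[-1,-1,-1,-1],"travel":[[0,0,-0.1],[0,0,-0.2],[0,0,-0.3],[0,0,-0.3]],"turn":[[0,0,0],[0,0,0],[0,0,0],[0,0,0]]}'
python3 -m inch '{"grip":[-1,-1],"travel":[[0,0,0],[0,0,0]],"turn":[[0,0,0],[0,0,0]]}'
```

```text
clock: 8.75
eef_pos: [548.8, 1.0, 142.1]
eef_rot: [3.141, -0.001, 0.71]
wrist_force: [-14.0, 1.3, 28.7]
finger_gap: 0.4
clock: 9.0
eef_pos: [548.9, 1.0, 142.3]
eef_rot: [3.14, -0.001, 0.71]
wrist_force: [0.3, 1.0, 7.0]
finger_gap: 0.5
```

It's firm at 142.1 mm under 28 N, so it's home. Next is the lock pad.

```bash
python3 -m inch '{"grip":[-1,-1,-1,-1,-1,-1,-1,-1],"travel":[[0,0,2],[0.3,4,2.2],[0.7,9,2.2],[1.15,15.35,1],[1.15,15.35,-1.5],[1.15,15.35,-3],[1.15,15.35,-3.9],[1.15,15.35,-3.9]],"turn":[[0,0,0],[0,0,0],[0,0,0],[0,0,0],[0,0,0],[0,0,0],[0,0,0],[0,0,0]]}'
python3 - <<'E'
from h import *
p,d=manip.camera("wrist");cv2.imwrite("pics/w4.png",p[:,:,::-1])
c=manip.calibration("wrist");M=c["world_from_camera"]
p,d=manip.camera("top");cv2.imwrite("pics/t4.png",cv2.resize(p[150:270,230:390,::-1],None,fx=5,fy=5,interpolation=cv2.INTER_CUBIC))
E
```

```text
clock: 10.0
eef_pos: [560.5, 153.8, 103.1]
eef_rot: [3.141, -0.001, 0.709]
wrist_force: [0.9, -0.1, 0.9]
finger_gap: 0.5
```

View pics/w4.png

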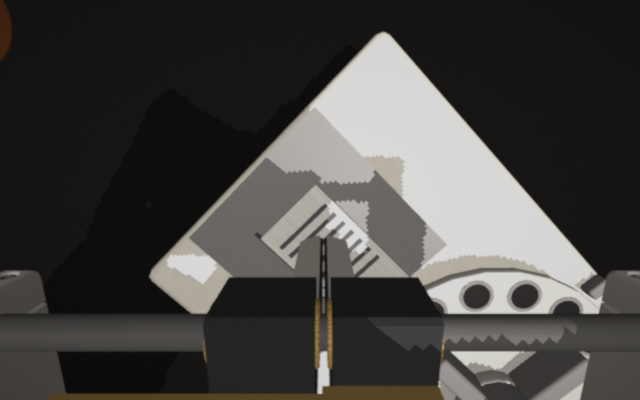

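View pics/t4.png

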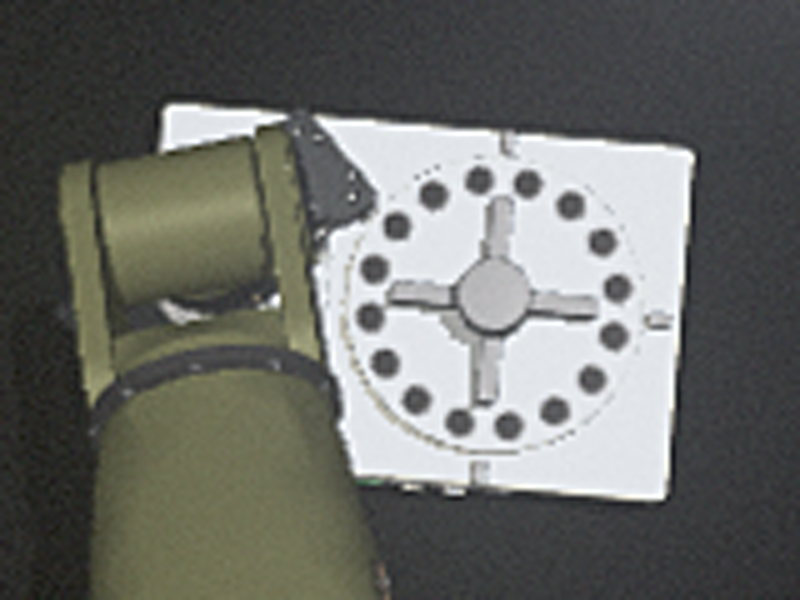

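The top view shows the wings in line with the ribs, and the wrist view shows the fingertips over the ridges at (325,240). I'll press to get contact.

```bash
python3 -m inch '{"grip":[-1,-1,-1,-1],"travel":[[0,0,-0.2],[0,0,-0.3],[0,0,-0.4],[0,0,-0.4]],"turn":[[0,0,0],[0,0,0],[0,0,0],[0,0,0]]}'
```

```text
clock: 10.6
eef_pos: [561.0, 154.1, 100.3]
eef_rot: [3.14, -0.003, 0.709]
wrist_force: [-1.2, -0.3, 4.1]
finger_gap: 0.5
```

```bash
python3 -m inch '{"grip":[-1,-1,-1,-1,-1,-1,-1,-1],"travel":[[0,0,-0.12],[-0.03,-0.4,-0.12],[-0.07,-0.9,-0.12],[-0.1,-1.4,-0.12],[-0.14,-1.9,-0.12],[-0.18,-2.4,-0.12],[-0.22,-2.9,-0.12],[-0.22,-2.9,-0.12]],"turn":[[0,0,0],[0,0,0],[0,0,0],[0,0,0],[0,0,0],[0,0,0],[0,0,0],[0,0,0]]}'
python3 - <<'E'
from h import *
p,d=manip.camera("wrist");cv2.imwrite("pics/w5.png",p[:,:,::-1])
E
```

```text
clock: 11.6
eef_pos: [559.2, 125.4, 100.1]
eef_rot: [3.139, -0.004, 0.709]
wrist_force: [-2.5, 1.2, 8.8]
finger_gap: 0.7
```

View pics/w5.png

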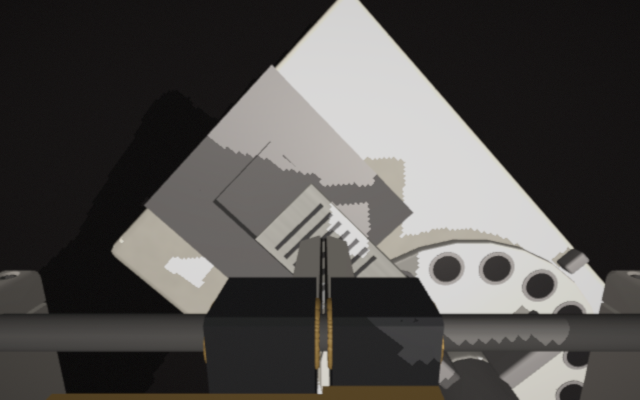

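The plate moved with the fingertips: the recess behind it, around (250,180), is exposed. I'll drag a few mm further to the stop, lift and move away, then check.

```bash
python3 -m inch '{"grip":[-1,-1,-1,-1,-1],"travel":[[0,0,-0.12],[-0.02,-0.2,-0.12],[-0.04,-0.5,-0.12],[-0.04,-0.6,-0.12],[-0.04,-0.6,0]],"turn":[[0,0,0],[0,0,0],[0,0,0],[0,0,0],[0,0,0]]}'
python3 -m inch '{"grip":[-1,-1,-1,-1,-1,-1],"travel":[[0,0,2],[0,0,5],[-2,0,11],[-5,-3,17],[-8,-6,19],[-8,-6,19]],"turn":[[0,0,0],[0,0,0],[0,0,-10],[0,0,-20],[0,0,-30],[0,0,-40]]}'
python3 - <<'E'
from h import *
p,d=manip.camera("wrist");cv2.imwrite("pics/w6.png",p[:,:,::-1])
print(manip.read_state()["eef_pos"],manip.read_state()["wrist_force"])
np.save("d6.npy",d)
E
```

```text
clock: 12.28
eef_pos: [559.0, 119.6, 100.5]
eef_rot: [3.139, -0.005, 0.71]
wrist_force: [-1.3, -0.5, 0.5]
finger_gap: 0.5
clock: 13.02
eef_pos: [478.3, 58.2, 293.3]
eef_rot: [3.139, -0.01, 0.004]
wrist_force: [0.3, -0.1, -0.2]
finger_gap: 0.3
[478.66120117  58.79444605 291.82664922] [ 0.09563461 -0.20951314 -0.50095273]
```

View pics/w6.png

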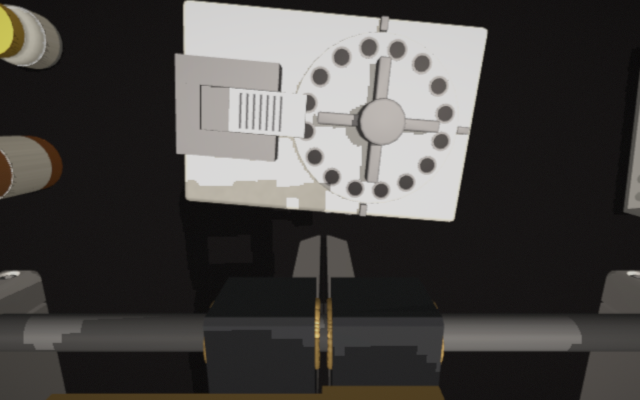

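The plate's front edge at (306,116) overlaps the rim, and its rear edge is at (229,110). Now I'll measure.

Run:
```python
from h import *
p,d=manip.camera("wrist")
cv2.imwrite("pics/w7.png",cv2.resize(p[0:215,170:490,::-1],None,fx=2.5,fy=2.5,interpolation=cv2.INTER_CUBIC))
a=onplane("wrist",[(306,116),(229,110)],100);k=onplane("wrist",(383,121.5),142)
e=np.array([.075,.997,0])
print(a,k,(a-k)@e)
c=manip.calibration("wrist");M=c["world_from_camera"]
for u,v in [(383,121),(425,126),(330,119),(377,170),(383,70),(410,90),(345,150)]:
    z=np.median(d[v-2:v+3,u-2:u+3]);q=np.array([(u-c["cx"])/c["fx"],-(v-c["cy"])/c["fy"],-1])*z
    print(u,v,(M[:3,:3]@q+M[:3,3]).round(1))
```

```text
[[554.19596434  76.94607701 100.        ]
 [559.57890712 156.77624229 100.        ]] [[548.99956057   3.61908025 142.        ]] [ 73.49674604 153.49114154]
383 121 [549.5   3.5 141.3]
425 126 [545.1 -43.2 116.1]
330 119 [551.2  52.3 116.1]
377 170 [500.4   3.  116. ]
383 70 [597.5   1.6 116.4]
410 90 [581.6 -31.9  91.1]
345 150 [518.8  34.9  91.2]
```

View pics/w7.png

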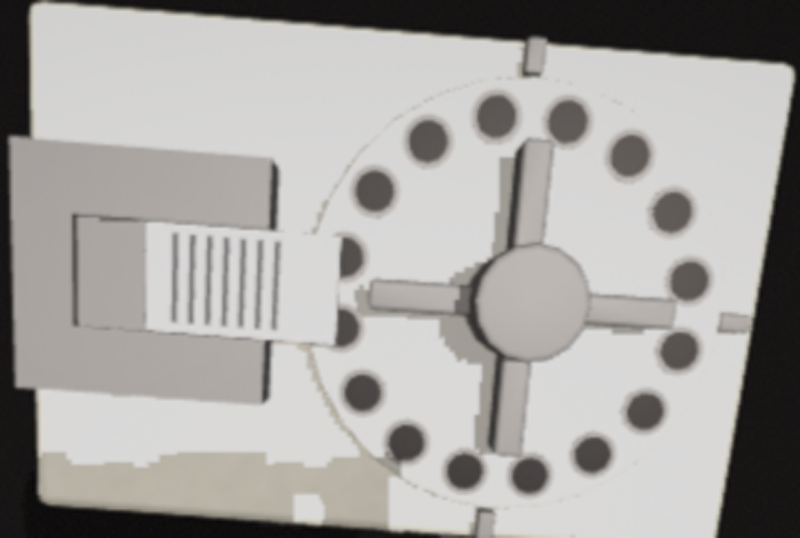

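The front edge is about 74 mm from the axis (75 is fully locked), the wings are level at 116 mm, and the knob top is at about 142 mm. Everything checks out, so I'll hand it in.

```bash
python3 -c "
from cell import manip
s=manip.read_state();print(s['clock'],s['wrist_force']);print(manip.sign_off())"
```

```text
13.125 [ 0.39702282 -0.52803314 -0.11141542]
the job is handed in; nothing more can be done
None
```

The carousel is home on its drive, the lock plate is slid over its rim, and I handed the job in at 13.1 s. `sign_off` reports no verdict.

**What I did:** I gripped the knob, turned the carousel about -7.3° onto the drive cross and pressed it down 12 mm. I then pushed the middle of the knob with closed fingers, where it held firm at 142 mm under about 29 N. Last, I pressed on the lock plate, dragged it to its stop, and moved the arm clear.

**Last checks:**

| Check | Measured | Expected |
|---|---|---|
| Knob top height | about 141–142 mm | 142 mm when seated |
| Four wings | 116.0–116.4 mm, so level, and in line with the ribs | 117 mm when seated |
| Lock plate front edge to shaft axis | about 73.5 mm | 75 mm fully locked (within the 2 mm camera error) |
| Wrist force, arm clear | about 0 N | 0 N |

- **Bystanders:** the arm's path kept clear of the rack, bottle and jar, and the last pictures showed nothing amiss. I did not measure their final positions.
- **Disagreement:** the wings started only about 0.13 rad off the cross arms in both camera views, not the stated 0.3 to 0.79 rad. I used the measured angle, and the carousel dropped straight in.

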